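Shut and lock the gear housing cover

TASK

Using only the fingertips, push the hinged cover of the gear housing fully shut, then set a fingertip in the slot of its quarter-turn fastener and turn it clockwise to its stop, so that the cover is locked; then move clear. Nothing is to be gripped or lifted: do not raise the cover further, and leave the wrench, brush, spare gear, oil bottle and steel block around the housing where they are.

Things in the scene. Friction and masses are not known exactly. Their poses are not given: they have to be found in the camera images.
- housing: Grey gear housing, open-topped box 240 (x) x 260 (y) x 100 mm high, fixed to the bench. Origin: centre of its underside. Its -x side is the front, facing the robot, yawed up to 0.45 rad. Its cover, a light-green plate 240 x 260 x 8 mm, is hinged along the rear (+x) top edge and when shut lies on the rim, upper face 108 mm above the bench.
- cover_hinge (a point): Middle of the cover's hinge line: in the housing frame at x = +120, y = 0, z = 100 mm. The line runs along the housing's y axis.
- cover (a joint): Angle of the cover in rad: 0 = fully shut, at its stop; positive = front edge raised. Starts 0.35 to 0.75 open. The hinge is stiff and keeps the cover where it is left; pushing down with 2 to 7 N near the front edge moves it.
- cover_pad (a point): Centre of a black rubber patch, 36 x 50 mm, on the cover's upper face near its front left corner: a clear place to press. It moves with the cover: 210 mm in front of the hinge line, 98 mm to the left (+y) of the middle, 8 mm above the hinge plane. z axis: outward normal of the upper face; x axis: towards the hinge.
- fastener (a joint): Angle of the fastener in rad, growing clockwise seen from above: 0 = unlocked (slot runs left-right, to the red marks), 1.571 = locked, at its stop (slot runs front-back, to the green marks). Starts at 0 to 0.35. Stays where it is left; takes 0.07 N m, 3 to 4 N at 22 mm from the axis. Can lock only with the cover fully shut (within 0.015 rad); if turned before, its tongue blocks the cover.
- slot (a point): On the fastener's axis, level with its top: 124 mm above the bench when shut, 180 mm in front of the hinge line, y = 0. Black round head, 84 mm across, 16 mm high, cut right across by a slot 32 mm wide, 13 mm deep, with a bright floor; a collar as high (86 mm inside, 100 outside) closes the slot's ends. A fingertip in one end, 22 mm off the axis, can turn it. y axis: along the slot; z: outward.
- wrench: open-ended steel wrench 170 mm long lying beside the housing. A bystander, to be left alone. Origin: about its middle, at its underside.
- brush: small brush 160 mm long lying beside the housing. A bystander, to be left alone. Origin: about its middle, at its underside.
- spare_gear: brass gear blank, ring 56 mm across and 16 mm high, lying in front of the housing. A bystander, to be left alone. Origin: its underside centre.
- oil: white oil bottle with red cap, 52 mm across, 120 mm high. A bystander, to be left alone. Origin: its underside centre.
- block: steel block 50 x 90 x 30 mm. A bystander, to be left alone. Origin: its underside centre.

How it is judged (in metres and radians):
On the way, in this order (a step that is already met when the one before it is completed fails the run):
1. the cover is pushed fully shut with the fastener still unlocked (value of joint cover below 0.02 rad and value of joint fastener below 0.9 rad), for 0.1 s.
2. the fastener is turned clockwise to its locked stop with the cover shut (value of joint cover below 0.03 rad and value of joint fastener above 1.4 rad), for 0.1 s.
At the end, for the whole second after the job is handed in: The cover is shut (within 0.03 rad), the fastener is turned to its locked stop (1.4 rad or more of 1.571), and both are at rest (all of step 2 and velocity of joint fastener between -0.05 and 0.05 rad/s and velocity of joint cover between -0.05 and 0.05 rad/s); the robot touches nothing.
It fails at once if the cover is lifted further open than it ever starts (value of joint cover above 0.85 rad).
It fails at once if the housing or its cover is pushed with the arm or the gripper's body instead of the fingers (contact force between the arm and housing above 5 N).
It fails at once if the wrench, brush, spare gear, oil bottle or steel block is moved by more than 30 mm (distance of any of wrench, brush, spare_gear, oil, block from where it was at the start of the episode above 0.03 m).
It also fails if it takes over 51 s, if anything falls off the work surface, if the arm or the gripper's body presses on something with over 40 N, if the wrist force passes 120 N, or if a joint passes its speed limit or range.

ROBOT

A 6-joint arm with a two-finger parallel gripper is mounted at the origin on the work surface. World frame = base frame: x ahead of the robot, y to its left, z up, the work surface at z = 0. Lengths are in mm, angles in degrees, forces in N, time in s.
With the tool pointing down it reaches from about 350 to 850 mm from the base axis. Payload 8.1 kg.
Tool frame: the origin (TCP) lies midway between the tips of the shut fingers; the grasp point (between the pads) lies 19 mm behind it; x points along the fingers, z is the direction in which the jaws open and shut, and the axes are right-handed (so a half turn about x gives the same grasp; the last joint's range is limited). The gripper opens to 85 mm and grips with 20 to 120 N. Pads are 22 mm wide; open, the fingers measure 114 mm over their backs; the gripper's body (76 mm by 85 mm) begins 54 mm behind the grasp point. The pads swing forward as they close: fully open they stand 13 mm farther back than shut.
Start: joints at [70.508, 7.471, 85.268, -0, 87.261, -4.893], TCP at [151.209, 580.639, 231.292] pointing down, gripper open.
Joint ranges: [-169.43, 169.43], [-51.17, 129.36], [1.28, 143.12], [-76.62, 256.62], [0, 156.53], [-152.29, 152.29]. Speed limits (degrees/s): [136.94, 136.94, 159.86, 180, 180, 180].

INTERFACE

Orientations are given as [roll, pitch, yaw] about the fixed x, y, z axes, in that order (R = Rz(yaw) Ry(pitch) Rx(roll)).
In Python, from bench import r gives the robot as it stands. The module is installed in compiled form; this text tells all that it offers.
- The arm moves only by the tool servo_tool, never from a script. Its argument "commands" is a list that holds one entry, the list of rows, each a list of 7 numbers: the closure in counts, from 0 (fully open) to 255 (shut), then the shift along the tool's x, y, z in cm, then the turn, a rotation vector about the tool's x, y, z in degrees. A call has 1 to 8 rows; each row is the pose to reach, as a shift and turn from the pose commanded when the call began, along the tool's axes at that moment; what a row does not reach only later rows make up. A row lasts 1/10 s, in which the tool goes at most 50 mm and 8.59 degrees, less where a joint would pass 70% of its speed; a pose out of reach is approached as far as the arm can. A call with a gripper value outside its range is refused whole. The fingers move at their own pace and stop on an object; "force" is the grip in N (left out, the last holds). Time passes only in rows, so rows that repeat a pose let the fingers close. It gives the time, the measured TCP pose, the force and the opening at its end, in the units of the state.
- r.sense(): the state, without advancing time (a new reading comes with each control period).
- r.snapshot(name): name is "scene" or "top"; returns (picture, depth): 384x512x3 uint8, red, green, blue; 384x512 float32, mm along the optical axis (not along the pixel's ray), 0 where there is no reading.
- r.calibration(name): a dict with "fx", "fy", "cx", "cy" (pixels), "dist" ([k1, k2, p1, p2, k3] as OpenCV has them; the pictures are not rectified), "pose" (4x4, takes a point from camera to world coordinates). Camera axes: x right, y down, z forward; pixel columns grow to the right and rows downward; lengths in mm; the calibration is good to about 2 mm. A picture is of the moment at which its call begins. calibration takes no time and is no camera call.
- r.hand_in(): hands the job in, once; it reports no verdict.
The state is a dict: "time": time; "joint_pos": joint angles; "qd": joint speeds; "joint_efforts": joint torques, N m; "tool_pos": TCP position; "tcp_rot": TCP orientation; "ft_force": force on the tool from outside, world axes, zero at the start; "wrist_torque": the same for the moment, N m; "finger_gap": finger opening in mm.
Only numpy, scipy, OpenCV 4.12 (cv2) and the standard library are available. Lean on these libraries where they do the work, as an engineer would, in place of code of your own. Each camera call takes 0.05 s, during which the arm holds its last target.

## Working session

There is one attempt and no reset: what is moved stays moved. The work goes in short steps, Python scripts to look and compute and a tool call to move; the robot and the scene stay as the last step left them, time stands still between calls to the robot, and variables do not carry over. Pictures are saved under pics/ and viewed, and the job is handed in when it is done.

Besides the shell and the picture viewer there is one more tool, called by a JSON object that holds its "api" and its "payload", one argument or row to a line. servo_tool: Moves the arm, as the interface text tells. Its arguments: {"type":"object","properties":{"commands":{"type":"array","items":{"type":"array","items":{"type":"array","items":{"type":"number"}}}},"force":{"type":"number"}},"required":["commands"]}

```bash
mkdir -p pics; python3 - <<'E'
from bench import r
import cv2,numpy as np
s=r.sense();print({k:np.round(v,2).tolist() for k,v in s.items()})
for n in("scene","top"):
    p,d=r.snapshot(n);c=r.calibration(n);print(n,c)
    cv2.imwrite(f"pics/{n}0.png",p[:,:,::-1]);np.save(f"{n}0.npy",d);
E
```

```text
{'time': 0.0, 'joint_pos': [70.51, 7.51, 85.33, 0.0, 87.26, -4.89], 'qd': [0.0, -0.02, 0.15, -0.04, -0.05, -0.07], 'joint_efforts': [-0.0, -56.94, -50.05, -0.0, 0.02, 0.0], 'tool_pos': [151.01, 580.11, 230.24], 'tcp_rot': [174.29, 89.89, -110.31], 'ft_force': [-0.28, -0.22, 0.13], 'wrist_torque': [-0.04, 0.01, 0.05], 'finger_gap': 85.61}
scene {'fx': 475.41984599657417, 'fy': 475.41984599657417, 'cx': 256.09483389059216, 'cy': 189.13547313391808, 'dist': array([-0.1196396,  0.       ,  0.       ,  0.       ,  0.       ]), 'pose': array([[ 1.66351335e-01,  6.78047948e-01, -7.15945678e-01,
         1.56477748e+03],
       [ 9.85917923e-01, -1.26976316e-01,  1.08824922e-01,
        -1.33304694e+02],
       [-1.71196290e-02, -7.23966847e-01, -6.89622304e-01,
         1.03840587e+03],
       [ 0.00000000e+00,  0.00000000e+00,  0.00000000e+00,
         1.00000000e+00]])}
top {'fx': 416.81066723888927, 'fy': 416.81066723888927, 'cx': 255.42753372268896, 'cy': 188.17875372183784, 'dist': array([-0.02148911,  0.        ,  0.        ,  0.        ,  0.        ]), 'pose': array([[ 1.76655185e-02, -9.92783540e-01,  1.18611858e-01,
         4.42829443e+02],
       [-9.99825870e-01, -1.82539227e-02, -3.87610147e-03,
        -1.03228596e+01],
       [ 6.01326142e-03, -1.18522731e-01, -9.92933131e-01,
         1.24489804e+03],
       [ 0.00000000e+00,  0.00000000e+00,  0.00000000e+00,
         1.00000000e+00]])}
```

View pics/scene0.png

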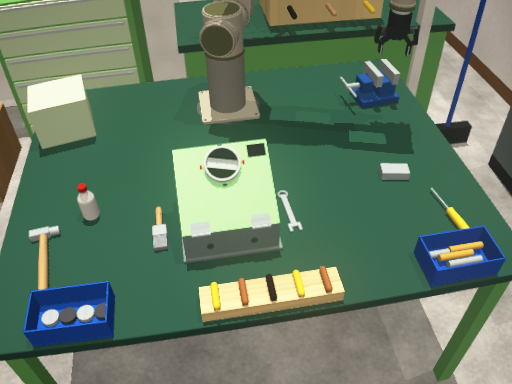

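View pics/top0.png

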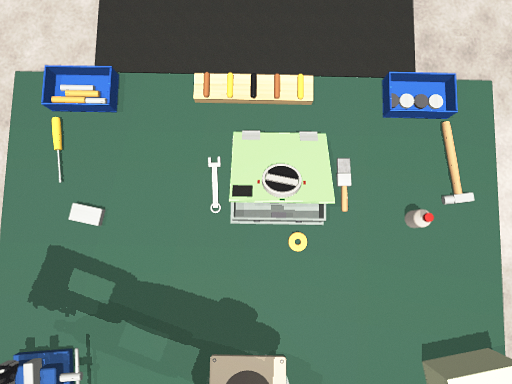

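The scene view shows the cover propped open, with its fastener near (222,163) and the pad at (256,150). The top view shows the cover spanning (230..335,132..203), the pad at (242,190), the fastener at (282,180), and the arm parked at lower left. Next I measure.

```bash
cat > h.py <<'E'
import cv2,numpy as np
from bench import r
def pts(n,d,m):
    c=r.calibration(n);K=np.array([[c['fx'],0,c['cx']],[0,c['fy'],c['cy']],[0,0,1]])
    v,u=np.nonzero(m&(d>0));uv=cv2.undistortPoints(np.stack([u,v],1).astype(np.float32)[:,None],K,c['dist'])[:,0]
    z=d[v,u];P=np.c_[uv*z[:,None],z]
    return P@c['pose'][:3,:3].T+c['pose'][:3,3],u,v
def proj(n,P):
    c=r.calibration(n);K=np.array([[c['fx'],0,c['cx']],[0,c['fy'],c['cy']],[0,0,1]])
    T=np.linalg.inv(c['pose']);return cv2.projectPoints(np.asarray(P,float).reshape(-1,3),cv2.Rodrigues(T[:3,:3])[0],T[:3,3],K,c['dist'])[0][:,0]
E
python3 - <<'E'
from h import *
for n in("top","scene"):
    p=cv2.imread(f"pics/{n}0.png");d=np.load(f"{n}0.npy")
    h=cv2.cvtColor(p,cv2.COLOR_BGR2HSV)
    m=(h[:,:,0]>40)&(h[:,:,0]<75)&(h[:,:,1]>40)&(h[:,:,2]>150)
    if n=="top": m[:120]=0;m[240:]=0
    nn,l,st,_=cv2.connectedComponentsWithStats(m.astype(np.uint8));
    m[:]=0
    for i in range(1,nn):
        x,y,w,hh,a=st[i]
        if n=="top" and a>500 or n=="scene" and a>500 and x>160 and x<300 and y>100: m|=l==i
    P,u,v=pts(n,d,cv2.erode(m.astype(np.uint8),np.ones((3,3)))>0)
    A=P.copy()
    for k in range(3):
        c=A.mean(0);N=np.linalg.svd(A-c,full_matrices=False)[2][2];N*=np.sign(N[2]);e=(P-c)@N;A=P[abs(e)<4]
    print(n,len(P),"centre",c,"N",N,"tilt",np.arccos(N[2]),"yaw of normal horiz (points -x side)",np.arctan2(-N[1],-N[0]),"std",e[abs(e)<4].std())
    # rect in-plane
    yaw=np.arctan2(N[1],N[0])
    P2,u,v=pts(n,d,m); e=(P2-c)@N;P2=P2[abs(e)<5]
    ey=np.cross([0,0,1],-N*[1,1,0]);ey/=np.linalg.norm(ey);ex=np.cross(ey,N)
    a=np.c_[(P2-c)@ex,(P2-c)@ey].astype(np.float32)
    rc=cv2.minAreaRect(a);print("rect",rc,"ex",ex,"ey",ey)
    o=c+ex*rc[0][0]+ey*rc[0][1];print("rect centre",o,"z range",P2[:,2].min(),P2[:,2].max())
E
```

```text
top 4543 centre [637.64189789 -84.96851117 168.27788706] N [0.52542475 0.00196915 0.8508378 ] tilt 0.5532185825042608 yaw of normal horiz (points -x side) -3.1378449351097872 std 1.4516486456870112
rect ((3.0139846801757812, -5.660064697265625), (260.3755187988281, 246.11553955078125), 89.75920867919922) ex [-0.85083182 -0.00318869  0.52542844] ey [ 0.00374771 -0.99999298  0.        ]
rect centre [635.05629154 -79.31809689 169.86152032] z range 101.24101060990552 236.01842345247996
scene 5948 centre [645.25848713 -81.87891428 163.46241893] N [0.5250071  0.00266129 0.85109368] tilt 0.5527313849753624 yaw of normal horiz (points -x side) -3.136523632782624 std 1.9135144259200283
rect ((12.442611694335938, -6.17449951171875), (260.8708801269531, 240.76446533203125), 89.93389129638672) ex [-0.85108275 -0.00431419  0.52501385] ey [ 0.005069   -0.99998715  0.        ]
rect centre [634.63749643 -75.75817392 169.99496239] z range 103.42731000713877 235.12691654097102
```

```bash
cat >> h.py <<'E'
from scipy.spatial.transform import Rotation as Ro
def st():
    s=r.sense();R=Ro.from_euler('xyz',s['tcp_rot'],degrees=True).as_matrix()
    print('t',s['time'],'tcp',np.round(s['tool_pos'],1),'F',np.round(s['ft_force'],1),'gap',round(s['finger_gap'],1),'q',np.round(s['joint_pos'],1));print(np.round(R,3));return s,R
def shift(tgt):
    s,R=st();print('shift cm tool',np.round(R.T@(np.array(tgt)-s['tool_pos'])/10,2),'zaxis yaw',np.degrees(np.arctan2(R[1,2],R[0,2])))
E
python3 - <<'E'
from h import *
shift([558,20.5,290])
# marks check
H=np.array([732.7,-77.5,100]);t=.553
f=lambda a,y,h:H+a*np.array([-np.cos(t),0,np.sin(t)])+h*np.array([np.sin(t),0,np.cos(t)])+[0,y,0]
P=[f(210,98,8),f(180,0,24),f(0,130,8),f(0,-130,8),f(240,130,8),f(240,-130,8)]
for n in("top","scene"):
    im=cv2.imread(f"pics/{n}0.png")
    im=cv2.resize(im,None,fx=4,fy=4)
    uv=proj(n,P);print(uv.round())
    for a in uv: cv2.drawMarker(im,tuple(int(x*4+2) for x in a),(0,0,255),0,14,1)
    c=uv.mean(0)*4;x,y=int(c[0])-300,int(c[1])-260
    cv2.imwrite(f"pics/{n}0z.png",im[y:y+520,x:x+600])
E
```

```text
t 0.1 tcp [151.1 580.2 230.3] F [-0.6  0.4  0.4] gap 85.3 q [70.5  7.5 85.3  0.  87.3 -4.9]
[[-0.001 -0.968  0.252]
 [-0.002  0.252  0.968]
 [-1.     0.    -0.002]]
shift cm tool [ -5.9  -53.49 -43.91] zaxis yaw 75.39953539781615
[[241. 191.]
 [281. 178.]
 [232. 132.]
 [325. 133.]
 [228. 200.]
 [334. 202.]]
[[255. 150.]
 [221. 163.]
 [279. 223.]
 [181. 236.]
 [265. 138.]
 [171. 150.]]
```

View pics/top0z.png

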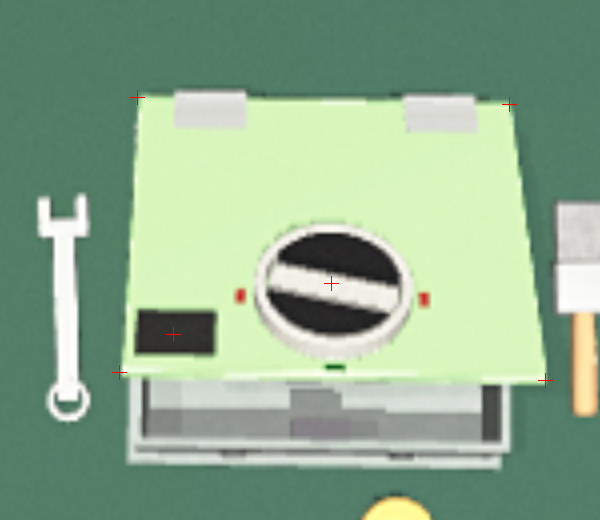

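View pics/scene0z.png

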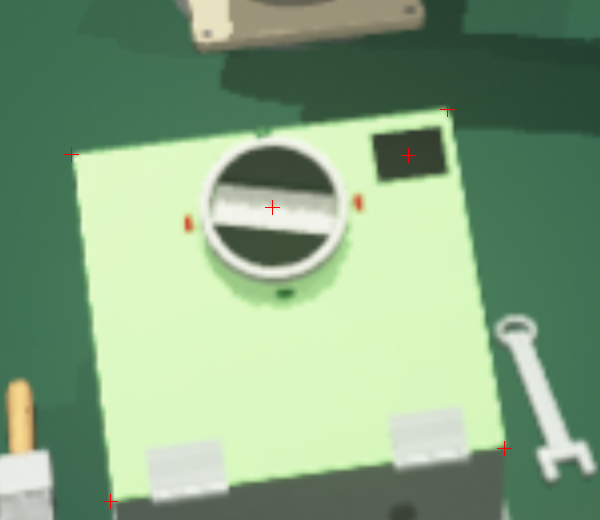

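The model points land on the corners, pad and fastener in both views. The slot is at about 0.2 rad. I'll move above the pad while closing the fingers.

{"api": "servo_tool", "payload": {
  "commands": [
    [[255, -7, 0, 0, 0, 0, 0], [255, -7, -53.5, -43.9, 0, 0, 0], [255, -7, -53.5, -43.9, 0, 0, 0], [255, -7, -53.5, -43.9, 0, 0, 0], [255, -7, -53.5, -43.9, 0, 0, 0], [255, -7, -53.5, -43.9, 0, 0, 0], [255, -7, -53.5, -43.9, 0, 0, 0], [255, -7, -53.5, -43.9, 0, 0, 0]]
  ]
}}

```text
time: 0.9
tool_pos: [357.5, 295.9, 291.2]
tcp_rot: [141.3, 90.0, -143.3]
ft_force: [2.4, 0.9, 0.1]
finger_gap: -0.1
```

```bash
python3 -c "
from h import *
shift([560,20.5,290])"
```

```text
t 0.9 tcp [357.5 295.9 291.2] F [2.4 0.9 0.1] gap -0.1 q [ 33.3 -14.9 100.5  -0.   94.4 -42.1]
[[-0.    -0.968  0.252]
 [-0.     0.252  0.968]
 [-1.     0.    -0.   ]]
shift cm tool [  0.12 -26.52 -21.56] zaxis yaw 75.42379095756266
```

{"api": "servo_tool", "payload": {
  "commands": [
    [[255, 0, -26.5, -21.6, 0, 0, 0], [255, 0, -26.5, -21.6, 0, 0, 0], [255, 0, -26.5, -21.6, 0, 0, 0], [255, 0, -26.5, -21.6, 0, 0, 0], [255, 0, -26.5, -21.6, 0, 0, 0], [255, 0, -26.5, -21.6, 0, 0, 0], [255, 0, -26.5, -21.6, 0, 0, 0], [255, 0, -26.5, -21.6, 0, 0, 0]]
  ]
}}

```text
time: 1.7
tool_pos: [560.5, 17.4, 289.9]
tcp_rot: [145.1, 89.9, -139.8]
ft_force: [-0.3, 0.2, -0.3]
finger_gap: 0.3
```

```bash
python3 - <<'E'
from h import *
s,R=st()
H=np.array([732.7,-77.5,100])
for t in (.553,.45,.35,.25,.15,.1,.05,0,-.03):
    P=H+210*np.array([-np.cos(t),0,np.sin(t)])+8*np.array([np.sin(t),0,np.cos(t)])+[0,98,0]
    P[2]+= 12*np.tan(max(t,0))
    print(t,P.round(1),np.round(R.T@(P-s['tool_pos'])/10,2))
E
```

```text
t 1.7 tcp [560.5  17.4 289.9] F [-0.3  0.2 -0.3] gap 0.3 q [ -3.4   0.5  86.5  -0.1  93.1 -78.5]
[[-0.002 -0.966  0.257]
 [-0.001  0.257  0.966]
 [-1.     0.001 -0.002]]
0.553 [558.2  20.5 224.5] [6.54 0.29 0.26]
0.45 [547.1  20.5 204.3] [ 8.56  1.37 -0.03]
0.35 [538.2  20.5 183.9] [10.6   2.22 -0.25]
0.25 [531.2  20.5 162.8] [12.72  2.89 -0.43]
0.15 [526.3  20.5 141.1] [14.88  3.37 -0.55]
0.1 [524.5  20.5 130.1] [15.98  3.53 -0.59]
0.05 [523.4  20.5 119.1] [17.09  3.65 -0.62]
0 [522.7  20.5 108. ] [18.19  3.71 -0.64]
-0.03 [522.6  20.5 101.7] [18.82  3.72 -0.64]
```

{"api": "servo_tool", "payload": {
  "commands": [
    [[255, 3, 0.3, 0.3, 0, 0, 0], [255, 5.5, 0.4, 0.2, 0, 0, 0], [255, 6.5, 0.6, 0.2, 0, 0, 0], [255, 7.5, 0.9, 0.1, 0, 0, 0], [255, 8.6, 1.4, 0, 0, 0, 0], [255, 9.6, 1.8, -0.1, 0, 0, 0], [255, 10.6, 2.2, -0.2, 0, 0, 0], [255, 10.6, 2.2, -0.2, 0, 0, 0]]
  ]
}}

```text
time: 2.5
tool_pos: [535.9, 25.6, 183.8]
tcp_rot: [100.9, 89.9, 176.3]
ft_force: [0.5, 0.9, -0.6]
finger_gap: 0.4
```

```bash
python3 - <<'E'
from h import *
shift([522.7,20.5,106])
p,d=r.snapshot("scene");cv2.imwrite("pics/s1.png",p[100:270,140:340,::-1].repeat(3,0).repeat(3,1))
E
```

```text
t 2.5 tcp [535.9  25.6 183.8] F [ 0.5  0.9 -0.6] gap 0.4 q [ -2.7  -0.7  98.7   0.   82.1 -78.1]
[[-0.002 -0.968  0.252]
 [ 0.     0.252  0.968]
 [-1.     0.002 -0.   ]]
shift cm tool [ 7.78  1.13 -0.83] zaxis yaw 75.40730156337881
```

View pics/s1.png

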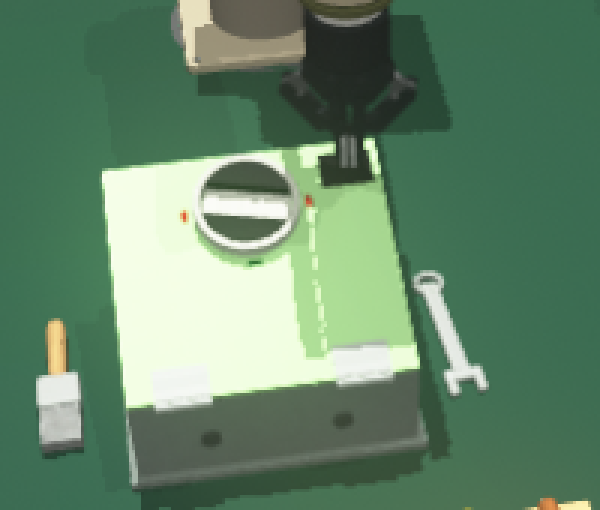

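The tip sits on the pad (view pixel about 347,160) and the cover has come partway down. I'll keep pushing.

{"api": "servo_tool", "payload": {
  "commands": [
    [[255, 1.3, 0.2, -0.2, 0, 0, 0], [255, 2.6, 0.4, -0.3, 0, 0, 0], [255, 3.9, 0.6, -0.4, 0, 0, 0], [255, 5.2, 0.7, -0.5, 0, 0, 0], [255, 6.4, 0.8, -0.5, 0, 0, 0], [255, 7.2, 0.8, -0.5, 0, 0, 0], [255, 7.8, 0.8, -0.5, 0, 0, 0], [255, 7.8, 0.8, -0.5, 0, 0, 0]]
  ]
}}

```text
time: 3.35
tool_pos: [528.4, 22.6, 108.0]
tcp_rot: [-99.2, 90.0, -23.8]
ft_force: [-5.3, 0.1, 8.1]
finger_gap: -0.1
```

```bash
python3 - <<'E'
from h import *
st()
p,d=r.snapshot("scene");cv2.imwrite("pics/s2.png",p[100:270,140:340,::-1].repeat(3,0).repeat(3,1))
E
```

```text
t 3.35 tcp [528.4  22.6 108. ] F [-5.3  0.1  8.1] gap -0.1 q [ -3.1   1.9 104.3  -0.   73.7 -78.5]
[[ 0.    -0.968  0.252]
 [-0.     0.252  0.968]
 [-1.    -0.    -0.   ]]
```

View pics/s2.png

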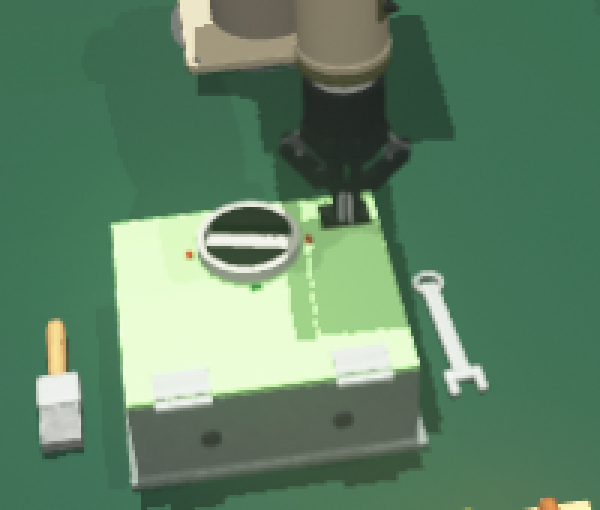

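The cover looks nearly shut. I'll press a little more to reach the stop, then rise.

{"api": "servo_tool", "payload": {
  "commands": [
    [[255, 0.3, 0, 0, 0, 0, 0], [255, 0.5, 0, 0, 0, 0, 0], [255, 0.5, 0, 0, 0, 0, 0], [255, 0.5, 0, 0, 0, 0, 0]]
  ]
}}

```text
time: 3.8
tool_pos: [528.6, 22.7, 107.6]
tcp_rot: [-101.7, 90.0, -26.2]
ft_force: [-25.8, 1.5, 46.1]
finger_gap: 0.1
```

{"api": "servo_tool", "payload": {
  "commands": [
    [[255, -3, 0, 0, 0, 0, 0], [255, -7, -0.5, 0.5, 0, 0, 0], [255, -8, 12, 4, 0, 0, 0], [255, -8, 12, 4, 0, 0, 0], [255, -8, 12, 4, 0, 0, 0], [255, -8, 12, 4, 0, 0, 0]]
  ]
}}

```text
time: 4.4
tool_pos: [420.2, 93.3, 182.6]
tcp_rot: [-15.1, 89.9, 60.4]
ft_force: [1.7, 0.3, 0.6]
finger_gap: -0.2
```

```bash
python3 - <<'E'
from h import *
st()
H=np.array([732.7,-77.5,100]);t=0
f=lambda a,y,h:H+a*np.array([-np.cos(t),0,np.sin(t)])+h*np.array([np.sin(t),0,np.cos(t)])+[0,y,0]
P=[f(210,98,8),f(180,0,24),f(0,130,8),f(0,-130,8),f(240,130,8),f(240,-130,8)]
for n in("top","scene"):
    p,d=r.snapshot(n);np.save(f"{n}3.npy",d)
    im=p[:,:,::-1].copy();cv2.imwrite(f"pics/{n}3.png",im)
    h=cv2.cvtColor(im,cv2.COLOR_BGR2HSV)
    m=(h[:,:,0]>35)&(h[:,:,0]<80)&(h[:,:,1]>30)&(h[:,:,2]>140)
    Q,_,_=pts(n,d,m);k=(abs(Q[:,0]-612)<115)&(abs(Q[:,1]+77)<125)&(abs(Q[:,2]-115)<30);Q=Q[k]
    c=np.median(Q,0);
    A=np.c_[Q[:,0]-612,Q[:,1]+77,np.ones(len(Q))];w=np.ones(len(Q),bool)
    for i in range(4): s=np.linalg.lstsq(A[w],Q[w,2],rcond=None)[0];w=abs(A@s-Q[:,2])<4
    print(n,len(Q),"z at mid",s[2],"tilt",-s[0],s[1])
    im=cv2.resize(im,None,fx=4,fy=4);uv=proj(n,P)
    for a in uv: cv2.drawMarker(im,tuple(int(x*4+2) for x in a),(0,0,255),0,14,1)
    c=uv.mean(0)*4;x,y=int(c[0])-300,int(c[1])-260
    cv2.imwrite(f"pics/{n}3z.png",im[y:y+520,x:x+600])
E
```

```text
t 4.4 tcp [420.2  93.3 182.6] F [1.7 0.3 0.6] gap -0.2 q [  5.7 -18.4 114.6   0.   83.8 -69.9]
[[ 0.    -0.968  0.25 ]
 [ 0.001  0.25   0.968]
 [-1.    -0.     0.001]]
top 5581 z at mid 107.94243980999056 tilt 0.0009315821078000126 -0.0006913581409322411
scene 4098 z at mid 108.01826052989043 tilt 0.000698304990497444 -0.0001955957655264129
```

View pics/top3z.png

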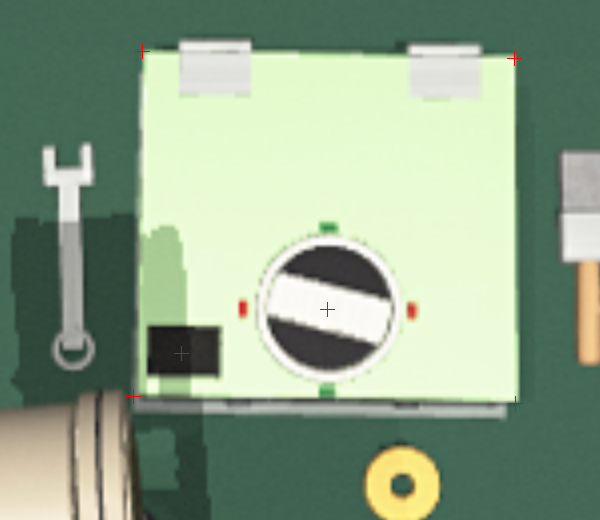

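View pics/scene3z.png

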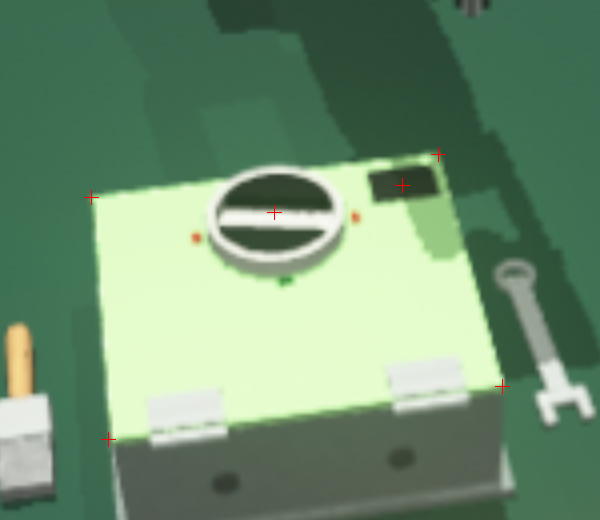

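The cover is shut: plane tilt is under 0.001 rad in both views and z is 108 mm. Now the slot direction and centre.

```bash
python3 - <<'E'
from h import *
n="top";im=cv2.imread("pics/top3.png");d=np.load("top3.npy")
g=im.min(2)
Q,u,v=pts(n,np.ones_like(d)*1000,g>-1)
c=r.calibration(n);o=c['pose'][:3,3];ray=Q-o
for z,sel in ((111,'slot'),(124,'dark')):
    X=o+ray*((z-o[2])/ray[:,2])[:,None]
    rr=np.hypot(X[:,0]-552.7,X[:,1]+77.5);val=g[v,u]
    k=(rr<36)&((val>150) if sel=='slot' else (val<110))
    Y=X[k][:,:2];m=Y.mean(0);w,V=np.linalg.eigh(np.cov((Y-m).T));a=V[:,1] if sel=='slot' else V[:,0]
    print(sel,k.sum(),m.round(1),"clockwise angle deg",np.degrees(np.arctan2(a[0],a[1])),"ext",np.sqrt(w*12))
# ring white/dark circle centre: ring+head of radius 50
X=o+ray*((124-o[2])/ray[:,2])[:,None]
rr=np.hypot(X[:,0]-552.7,X[:,1]+77.5);hsv=cv2.cvtColor(im,cv2.COLOR_BGR2HSV)
k=(rr<58)&(hsv[v,u,1]<25);Y=X[k][:,:2]
print("head low-sat",Y.mean(0),np.ptp(Y,axis=0),Y.min(0),Y.max(0),"2sqrtA/pi",2*np.sqrt(k.sum()*(1120/417)**2/np.pi))
E
```

```text
slot 291 [555.4 -78.4] clockwise angle deg 13.410598224610927 ext [30.93433445 69.94647992]
dark 243 [550.9 -77. ] clockwise angle deg -165.47849096857462 ext [51.79599818 86.13696137]
head low-sat [553.70867381 -79.05318271] [97.88907691 97.38085796] [ 505.12425013 -127.55677117] [603.01332704 -30.17591321] 2sqrtA/pi 96.64903084655151
```

```bash
python3 -c "
from h import *
shift([558.8,-56.7,150])"
```

```text
t 4.5 tcp [422.4  92.  182.7] F [ 0.3 -0.6  0.7] gap -0.1 q [  5.5 -18.1 114.4  -0.   83.7 -70. ]
[[ 0.002 -0.968  0.251]
 [-0.     0.251  0.968]
 [-1.    -0.002  0.   ]]
shift cm tool [  3.3  -16.92 -10.97] zaxis yaw 75.47339343311829
```

{"api": "servo_tool", "payload": {
  "commands": [
    [[255, 0, -16.9, -11, 0, 0, 0], [255, 0, -16.9, -11, 0, 0, 0], [255, 0, -16.9, -11, 0, 0, 0], [255, 0, -16.9, -11, 0, 0, 0], [255, 2, -16.9, -11, 0, 0, 0], [255, 3.3, -16.9, -11, 0, 0, 0], [255, 3.3, -16.9, -11, 0, 0, 0], [255, 3.3, -16.9, -11, 0, 0, 0]]
  ]
}}

```text
time: 5.3
tool_pos: [557.4, -56.9, 148.9]
tcp_rot: [89.3, 89.9, 164.8]
ft_force: [-0.5, -0.2, 0.2]
finger_gap: 0.2
```

```bash
python3 - <<'E'
from h import *
shift([558.8,-56.7,115])
p,d=r.snapshot("scene");cv2.imwrite("pics/s4.png",cv2.resize(p[110:230,170:310,::-1],None,fx=4,fy=4))
p,d=r.snapshot("top");cv2.imwrite("pics/t4.png",cv2.resize(p[110:230,210:350,::-1],None,fx=4,fy=4))
E
```

```text
t 5.3 tcp [557.4 -56.9 148.9] F [-0.5 -0.2  0.2] gap 0.2 q [-11.1   4.5  97.2   0.   78.4 -86.5]
[[-0.001 -0.968  0.252]
 [ 0.     0.252  0.968]
 [-1.     0.001  0.   ]]
shift cm tool [ 3.39 -0.14  0.05] zaxis yaw 75.43253046224163
```

View pics/s4.png

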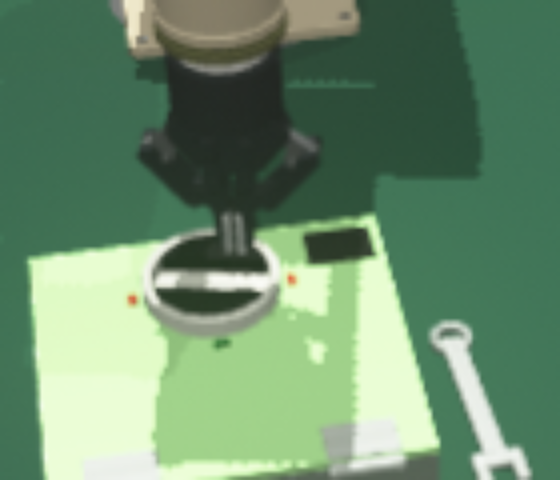

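View pics/t4.png

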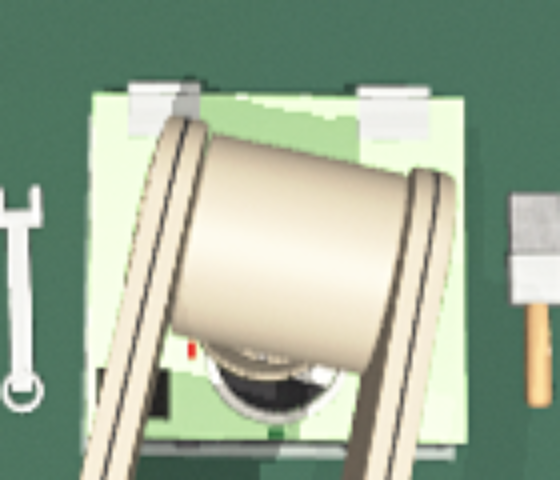

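The scene view shows the fingertip hovering over the left half of the slot (tip about 232,250). I'll lower it in gently.

{"api": "servo_tool", "payload": {
  "commands": [
    [[255, 1, -0.1, 0, 0, 0, 0], [255, 2, -0.1, 0, 0, 0, 0], [255, 2.5, -0.1, 0, 0, 0, 0], [255, 3, -0.1, 0, 0, 0, 0], [255, 3.4, -0.1, 0, 0, 0, 0], [255, 3.4, -0.1, 0, 0, 0, 0]]
  ]
}}

```text
time: 6.0
tool_pos: [558.5, -57.6, 114.6]
tcp_rot: [93.7, 89.9, 169.1]
ft_force: [-0.5, 0.4, -0.6]
finger_gap: -0.3
```

```bash
python3 - <<'E'
from h import *
shift([558.8,-56.7,115])
s,R=st();C=np.array([553.5,-78,115])
for k in range(0,91,8):
    a=np.radians(14+min(k,84)); P=C+22*np.array([np.sin(a),np.cos(a),0]); print(k,np.round(R.T@(P-s['tool_pos'])/10,2))
p,d=r.snapshot("scene");cv2.imwrite("pics/s5.png",cv2.resize(p[110:230,170:310,::-1],None,fx=4,fy=4))
E
```

```text
t 6.0 tcp [558.5 -57.6 114.6] F [-0.5  0.4 -0.6] gap -0.3 q [-11.1   6.5  98.8  -0.   74.8 -86.5]
[[-0.001 -0.968  0.252]
 [ 0.     0.252  0.968]
 [-1.     0.001 -0.   ]]
shift cm tool [-0.04 -0.01  0.09] zaxis yaw 75.40339108765204
t 6.0 tcp [558.5 -57.6 114.6] F [-0.5  0.4 -0.6] gap -0.3 q [-11.1   6.5  98.8  -0.   74.8 -86.5]
[[-0.001 -0.968  0.252]
 [ 0.     0.252  0.968]
 [-1.     0.001 -0.   ]]
0 [-0.04 -0.01  0.1 ]
8 [-0.04 -0.32  0.08]
16 [-0.04 -0.62  0.02]
24 [-0.04 -0.91 -0.08]
32 [-0.04 -1.18 -0.23]
40 [-0.05 -1.43 -0.4 ]
48 [-0.05 -1.66 -0.61]
56 [-0.05 -1.85 -0.85]
64 [-0.05 -2.   -1.12]
72 [-0.05 -2.12 -1.4 ]
80 [-0.05 -2.2  -1.7 ]
88 [-0.05 -2.22 -1.85]
```

View pics/s5.png

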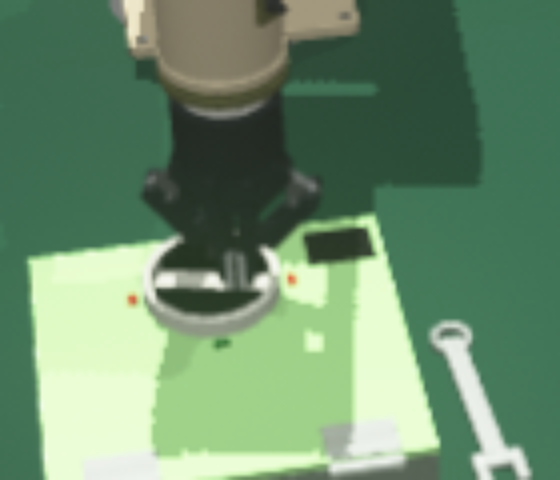

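The tip is in the slot's left end with no contact force. Now I plan the arc, including the tangential lead to take up the roughly 5 mm of play.

```bash
python3 - <<'E'
from h import *
s,R=st();C=np.array([553.5,-78,115])
for k in range(0,81,8):
    a=np.radians(14+min(k,76)); P=C+22*np.array([np.sin(a),np.cos(a),0])+5*np.array([np.cos(a),-np.sin(a),0]); print(k,np.round(R.T@(P-s['tool_pos'])/10,2))
E
```

```text
t 6.05 tcp [558.8 -57.7 115.1] F [ 0.2  0.2 -0.6] gap 0.0 q [-11.1   6.5  98.7  -0.   74.8 -86.5]
[[-0.001 -0.968  0.252]
 [ 0.     0.252  0.968]
 [-1.     0.001 -0.   ]]
0 [ 0.01 -0.48  0.11]
8 [ 0.01 -0.78  0.02]
16 [ 0.01 -1.07 -0.11]
24 [ 0.01 -1.34 -0.28]
32 [ 0.01 -1.58 -0.48]
40 [ 0.01 -1.79 -0.72]
48 [ 0.01 -1.96 -0.98]
56 [ 0.01 -2.1  -1.26]
64 [ 0.01 -2.2  -1.56]
72 [ 0.01 -2.25 -1.87]
80 [ 0.01 -2.26 -2.03]
```

{"api": "servo_tool", "payload": {
  "commands": [
    [[255, 0, -0.2, 0.1, 0, 0, 0], [255, 0, -0.45, 0.1, 2, 0, 0], [255, 0, -0.8, 0, 8, 0, 0], [255, 0, -1.1, -0.1, 16, 0, 0], [255, 0, -1.35, -0.3, 24, 0, 0], [255, 0, -1.6, -0.5, 32, 0, 0], [255, 0, -1.8, -0.7, 40, 0, 0], [255, 0, -1.8, -0.7, 40, 0, 0]]
  ]
}}

```text
time: 6.85
tool_pos: [574.3, -68.8, 115.6]
tcp_rot: [120.1, 89.9, 155.3]
ft_force: [-3.3, 0.3, 0.8]
finger_gap: 0.2
```

```bash
python3 - <<'E'
from h import *
s,R=st();C=np.array([553.5,-78,115])
z=np.degrees(np.arctan2(R[1,2],R[0,2]));print(z)
for k in range(32,97,8):
    a=np.radians(14+k); P=C+22*np.array([np.sin(a),np.cos(a),0])+5*np.array([np.cos(a),-np.sin(a),0]); print(k,np.round(R.T@(P-s['tool_pos'])/10,2),14+k-(90-z))
p,d=r.snapshot("scene");cv2.imwrite("pics/s6.png",cv2.resize(p[110:230,170:310,::-1],None,fx=4,fy=4))
E
```

```text
t 6.85 tcp [574.3 -68.8 115.6] F [-3.3  0.3  0.8] gap 0.2 q [-11.9   9.   95.9   0.   75.1 -47.1]
[[-0.001 -0.577  0.817]
 [ 0.     0.817  0.577]
 [-1.     0.001 -0.001]]
35.208435700337965
32 [0.06 0.29 0.02] -8.791564299662035
40 [ 0.06 -0.02 -0.02] -0.7915642996620349
48 [ 0.06 -0.32 -0.11] 7.208435700337965
56 [ 0.06 -0.61 -0.24] 15.208435700337965
64 [ 0.06 -0.87 -0.41] 23.208435700337965
72 [ 0.06 -1.11 -0.61] 31.208435700337965
80 [ 0.05 -1.33 -0.84] 39.208435700337965
88 [ 0.05 -1.5  -1.1 ] 47.208435700337965
96 [ 0.05 -1.64 -1.39] 55.208435700337965
```

View pics/s6.png

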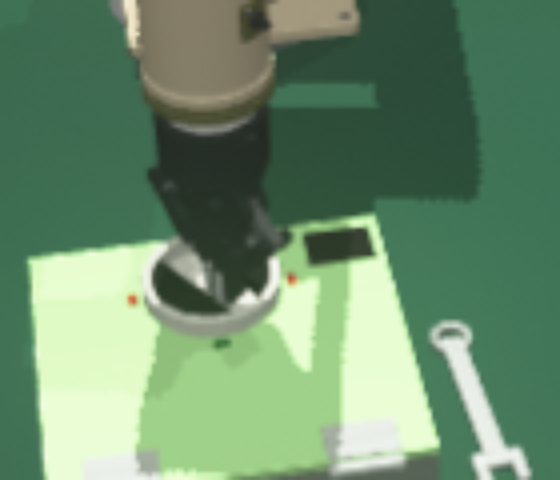

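The fastener is turning: the slot now runs diagonally and the force is about 3 N, as expected. Continuing the arc.

{"api": "servo_tool", "payload": {
  "commands": [
    [[255, 0, -0.3, -0.1, 7, 0, 0], [255, 0, -0.6, -0.25, 15, 0, 0], [255, 0, -0.9, -0.4, 23, 0, 0], [255, 0, -1.1, -0.6, 31, 0, 0], [255, 0, -1.3, -0.85, 36, 0, 0], [255, 0, -1.4, -0.95, 36, 0, 0], [255, 0, -1.4, -0.95, 36, 0, 0]]
  ]
}}

```text
time: 7.6
tool_pos: [575.4, -82.3, 115.5]
tcp_rot: [83.2, 89.7, 82.9]
ft_force: [-0.0, 15.8, 0.6]
finger_gap: -0.1
```

```bash
python3 - <<'E'
from h import *
s,R=st()
p,d=r.snapshot("scene");cv2.imwrite("pics/s7.png",cv2.resize(p[110:230,170:310,::-1],None,fx=4,fy=4))
p,d=r.snapshot("top");cv2.imwrite("pics/t7.png",cv2.resize(p[110:230,210:350,::-1],None,fx=4,fy=4))
E
```

```text
t 7.6 tcp [575.4 -82.3 115.5] F [-0.  15.8  0.6] gap -0.1 q [-13.4   9.4  95.5   0.3  75.1 -13.2]
[[ 0.001  0.006  1.   ]
 [ 0.006  1.    -0.006]
 [-1.     0.006  0.001]]
```

View pics/s7.png

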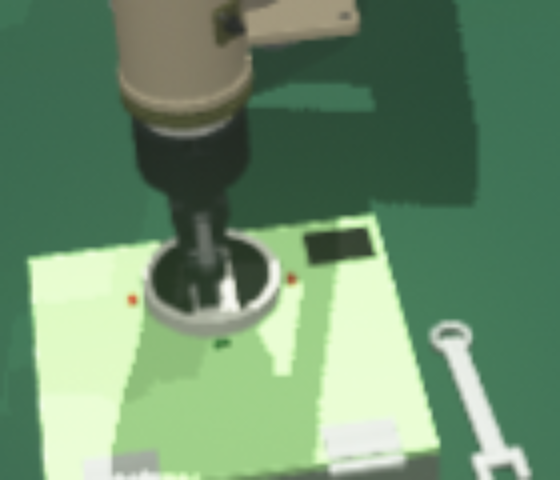

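View pics/t7.png

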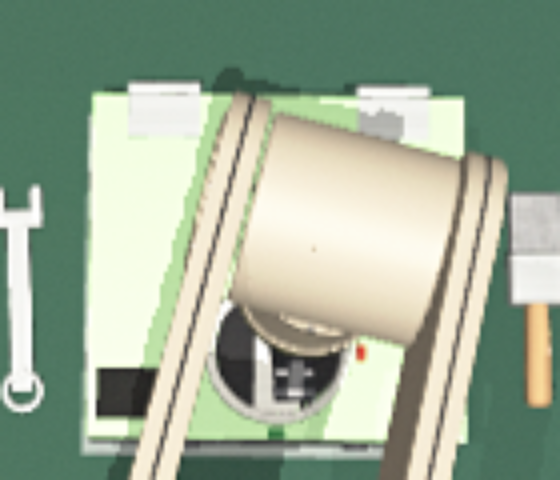

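The slot now runs front-back and the 16 N reaction shows it's against the stop. I'll push slightly more, back off within the slot, and lift straight out.

{"api": "servo_tool", "payload": {
  "commands": [
    [[255, 0, -0.2, 0, 0, 0, 0], [255, 0, -0.2, 0, 0, 0, 0], [255, 0, 0.5, 0, 0, 0, 0], [255, 0, 0.6, 0, 0, 0, 0], [255, -2, 0.6, 0, 0, 0, 0], [255, -6, 0.6, 0, 0, 0, 0], [255, -10, 0.6, 0, 0, 0, 0], [255, -13, 0.6, 0, 0, 0, 0]]
  ]
}}

```text
time: 8.5
tool_pos: [575.8, -80.7, 248.6]
tcp_rot: [-24.0, 89.8, -24.5]
ft_force: [0.2, -0.6, 0.5]
finger_gap: -0.1
```

{"api": "servo_tool", "payload": {
  "commands": [
    [[255, 0, 5, -2, 0, 0, 0], [255, 0, 10, -6, 0, 0, 0], [255, 0, 15, -10, 0, 0, 0], [255, 0, 20, -14, 0, 0, 0], [255, 0, 20, -14, 0, 0, 0], [255, 0, 20, -14, 0, 0, 0], [255, 0, 20, -14, 0, 0, 0], [255, 0, 20, -14, 0, 0, 0]]
  ]
}}

```text
time: 9.3
tool_pos: [437.9, 120.8, 245.7]
tcp_rot: [-26.3, 89.9, -26.9]
ft_force: [-0.2, -1.1, 0.4]
finger_gap: 0.1
```

```bash
python3 - <<'E'
from h import *
st()
n="top";p,d=r.snapshot(n);im=p[:,:,::-1].copy();cv2.imwrite("pics/t8.png",cv2.resize(im[110:260,200:360],None,fx=4,fy=4))
q,_=r.snapshot("scene");cv2.imwrite("pics/s8.png",q[:,:,::-1])
g=im.min(2);Q,u,v=pts(n,np.ones_like(d)*1000,g>-1);c=r.calibration(n);o=c['pose'][:3,3];ray=Q-o
X=o+ray*((111-o[2])/ray[:,2])[:,None];rr=np.hypot(X[:,0]-553.5,X[:,1]+78);k=(rr<36)&(g[v,u]>150)
Y=X[k][:,:2];w,V=np.linalg.eigh(np.cov((Y-Y.mean(0)).T));a=V[:,1];a*=np.sign(a[0]);print("slot cw deg",90-np.degrees(np.arctan2(a[1],a[0])),k.sum())
h=cv2.cvtColor(im,cv2.COLOR_BGR2HSV);m=(h[:,:,0]>35)&(h[:,:,0]<80)&(h[:,:,1]>30)&(h[:,:,2]>140)
Q,_,_=pts(n,d,m);Q=Q[(abs(Q[:,0]-612)<115)&(abs(Q[:,1]+77)<125)&(abs(Q[:,2]-115)<30)]
print("cover plane",np.linalg.lstsq(np.c_[Q[:,:2]-[612,-77],np.ones(len(Q))],Q[:,2],rcond=None)[0])
E
```

```text
t 9.3 tcp [437.9 120.8 245.7] F [-0.2 -1.1  0.4] gap 0.1 q [  9.  -16.1 106.2  -0.   89.9   9.6]
[[ 0.001  0.01   1.   ]
 [-0.001  1.    -0.01 ]
 [-1.    -0.001  0.001]]
slot cw deg 89.8730880138783 281
cover plane [-1.20995756e-03 -9.93102587e-04  1.08032678e+02]
```

View pics/t8.png

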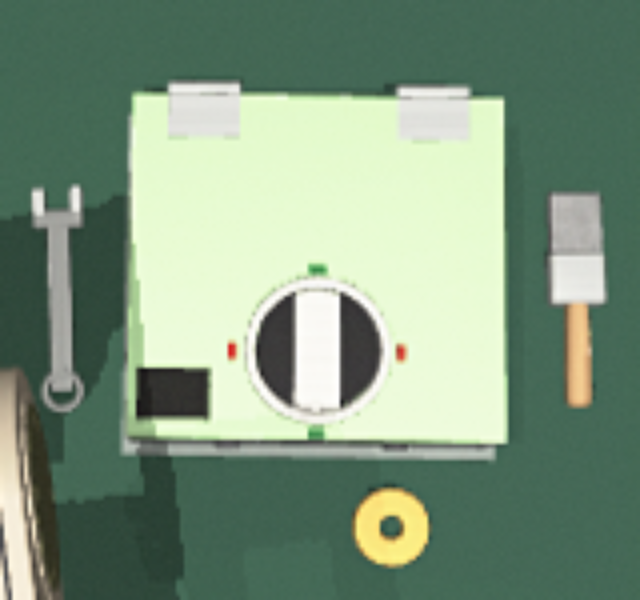

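View pics/s8.png

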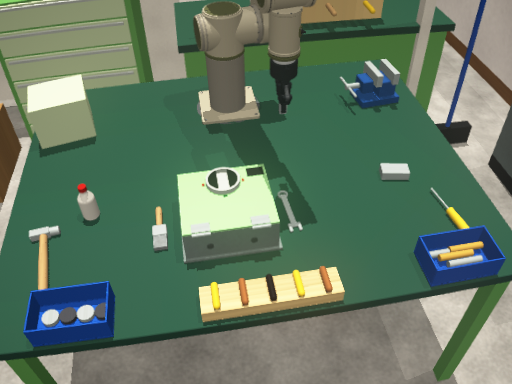

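The slot points front-back to the green marks (89.9°), the cover is flat, the arm is clear, and the bystanders are where they were. Handing in.

```bash
python3 -c "
from bench import r
print(r.hand_in())"
```

```text
the job is handed in; nothing more can be done
None
```

The cover is shut and the fastener is locked. I pressed the cover down on its pad with the closed fingertips. Then I set the tip in the left end of the slot, turned it clockwise until it met its stop, backed off and moved clear. The job was handed in at about 9.4 s; the hand-in gives no verdict.

My last checks:
- **Cover:** the upper face lies at 108.0 mm, with about 0.001 rad of tilt.
- **Fastener:** the slot reads 89.9° in the top picture, lined up with the green marks. The reaction rose to 16 N at the stop.
- **Arm:** the tip is clear of everything, and the force reading is about 1 N or less, close to the sensor's noise.
- **Bystanders:** in the pictures the wrench, brush, spare gear, oil bottle and block look unmoved. I judged this by eye and did not measure it.

No check failed. One disagreement came up before the cover was shut: the two cameras placed the cover about 3.5 mm apart sideways. I used the average.

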